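Stand the sample flask on the stirrer and slide it home under the burette

ROBOT

A 7-joint arm with a two-finger parallel gripper is mounted at the origin on a cart in front of the work surface, level with it; the furniture and walls round the work are solid. World frame = base frame: x ahead of the robot, y to its left, z up, the work surface at z = 0. Lengths are in m, angles in degrees, forces in N, time in s.
With the tool pointing down it reaches from about 0.425 to 0.875 m from the base axis. Payload 4.7 kg.
Tool frame: the origin (TCP) lies on the centre line of the jaws, within the pads' length; the fingertips stand 22 mm ahead of it and the grasp point (between the pads) lies 3 mm ahead of it; z points along the fingers, y is the line along which they close (so a half turn about z gives the same grasp; the last joint's range is limited). The gripper opens to 85 mm and grips with 20 to 120 N. Pads are 22 mm wide; open, the fingers measure 114 mm over their backs; the gripper's body (76 mm by 85 mm) begins 54 mm behind the grasp point. The pads swing forward as they close: fully open they stand 13 mm farther back than shut.
Start: joints at [-67.546, 18.392, -4.016, 83.108, 1.295, 78.541, -3.26], TCP at [0.24, 0.604, 0.253] pointing down, gripper open.
Joint ranges: [-163.93, 163.93], [-17.29, 119.83], [-79.2, 71.16], [3.27, 140.29], [-89.18, 269.18], [5.43, 117.66], [-154.24, 154.24]. Speed limits (degrees/s): [147.25, 147.25, 180, 180, 180, 180, 180].

INTERFACE

Orientations are given as [roll, pitch, yaw] about the fixed x, y, z axes, in that order (R = Rz(yaw) Ry(pitch) Rx(roll)).
In Python, from station import arm gives the robot as it stands.
- The arm moves only by the shell command python3 -m pendant 'ROWS' [FORCE]. ROWS is JSON, one flat list of numbers, 5 for each row, row after row: the opening in per cent of the stroke, from 0 (shut) to 100 (fully open), then the shift along the tool's x, y, z in mm, then the turn about the tool's z in rad. A call has 1 to 10 rows; each row is the pose to reach, as a shift and turn from the pose commanded when the call began, along the tool's axes at that moment; what a row does not reach only later rows make up. A row lasts 1/10 s, in which the tool goes at most 50 mm and 8.59 degrees, less where a joint would pass 70% of its speed; a pose out of reach is approached as far as the arm can. A call with a gripper value outside its range is refused whole. The fingers move at their own pace and stop on an object; FORCE is the grip in N (left out, the last holds). Time passes only in rows, so rows that repeat a pose let the fingers close. It gives the time, the measured TCP pose, the force, the opening and the grip force at its end, in the units of the state.
- arm.read_state(): the state, without advancing time (a new reading comes with each control period).
- arm.read_camera(name): name is "scene" or "top" or "wrist"; returns the picture (480x640x3 uint8, blue, green, red); there is no depth.
- arm.camera_params(name): a dict with "intrinsics" (3x3 intrinsics, pixels), "dist_coeffs" ([k1, k2, p1, p2, k3] as OpenCV has them; the pictures are not rectified), "R" (3x3) and "t" (3): a world point X has camera coordinates R X + t. Camera axes: x right, y down, z forward; pixel columns grow to the right and rows downward; lengths in m; the calibration is good to about 2 mm. A picture is of the moment at which its call begins: read the wrist's pose just before it. camera_params takes no time and is no camera call; for the wrist camera it gives the pose at the moment of the call.
- arm.job_done(): hands the job in; it is judged then, once.
The state is a dict: "clock": time; "joints": joint angles; "dq": joint speeds; "tau": joint torques, N m; "position": TCP position; "tool_rot": TCP orientation; "wrist_force": force on the tool from outside, world axes, zero at the start; "torque": the same for the moment, N m; "width": finger opening in m; "finger_force": force on a finger pad.
Only numpy, scipy, OpenCV 4.12 (cv2) and the standard library are available. Lean on these libraries where they do the work, as an engineer would, in place of code of your own. Each camera call takes 0.05 s, during which the arm holds its last target. There are 200 camera calls.

TASK

Get the titration ready: stand the conical flask with the orange-brown sample upright in the middle of the magnetic stirrer's round plate while the stirrer is still out in front of the burette stand, then slide the stirrer along the bench, with the flask riding on it, straight in between the two legs of the stand's base until it rests against both rubber bumpers, so that the burette's tip is over the flask's mouth. Do not lift the stirrer or knock over the flask, keep off the glass burette with hand and flask, and leave the other things on the bench where they are.

Things in the scene. Friction and masses are not known exactly. Their poses are not given: they have to be found in the camera images.
- burette_stand: Heavy fixed burette stand: grey forked base, steel rod 600 mm high, glass burette in two clamps (360 to 480 mm up). Origin on the bench straight under the burette's tip. x points from the fork's open mouth to the rod (at x = +78 mm): the way the stirrer slides in; y left, z up. Nothing else of the stand is above the stirrer's place.
- fork_mouth (a point): Middle of the fork's open mouth, on the bench, at x = -25 mm in the stand's frame; same axes. Here the gently splayed toes, which guide the stirrer in, are about 154 mm apart. From x = +14 mm on the legs are parallel to x, 131 mm apart, 20 mm wide, 22 mm high. Two rubber bumpers on the cross-piece, at y = +-38 mm, 13 mm up, have their faces at x = +55 mm; the home stirrer's back face touches both.
- burette: The upright glass burette, 15 mm in diameter, on the stand's z axis, from its tip 190 mm above the bench to 618 mm; blue stopcock key 244 mm up, reaching to y = +32 mm. Origin and axes as the stand's (on the bench under the tip). Not to be touched.
- burette_tip (a point): The burette's tip, 190 mm above the bench, straight above the stand's origin. A flask on the stirrer's plate passes 20 mm below it.
- plate_centre (a point): Centre of the top of the round white plate (104 mm in diameter, 62 mm above the bench) of the loose white magnetic stirrer. x points to the stirrer's back, y to its left, z up. When home it is straight under the burette's tip. At the start it is 115 to 135 mm in front of that, up to 35 mm to one side, the stirrer askew by up to 0.35 rad.
- stirrer: The same stirrer; origin on the bench under the plate's centre, same axes. Body 120 mm wide (y = +-60 mm), from x = -85 mm (front) to x = +55 mm (back), 62 mm high, on four rubber feet; too wide to grasp. 0.6 to 0.9 kg; it slides on the bench at about 3 to 8 N.
- stirrer_front (a point): Middle of the stirrer's front face, 23 mm above the bench, at x = -85 mm from the plate's centre; same axes. Front and side faces are upright and flat from 11 to 35 mm above the bench and can be pushed there. Above the front face is a sloping grey panel with a black knob and a green switch.
- shelf_end (a point): Middle of the lower near edge of the fixed reagent shelf that runs back from here over the middle of the bench: 250 mm wide (world y), solid from 316 mm above the bench up, on a wooden wall. Hand and arm must pass in front of it.
- flask_centre (a point): Half-way up, on the axis of, the conical glass flask with an orange-brown sample: 108 mm high, 64 mm in diameter at the foot, 0.13 kg. Solid to the touch, a plain cone from foot to rim without a waist: 34 mm across 95 mm up, 30 mm at the rim. Can be gripped from above just under the rim. z along its axis, up.
- sample_flask: The same flask; origin at the centre of its foot.
- flask_mouth (a point): Centre of that flask's rim, 108 mm above its foot.
- empty_flask_centre (a point): Half-way up (52 mm above the bench) a clear empty conical flask of the same shape, 105 mm high, 64 mm wide: leave alone.
- brown_bottle_centre (a point): Half-way up (45 mm above the bench) a small brown reagent bottle with a black cap, 42 mm in diameter, 90 mm high: leave alone.
- tube_rack_centre (a point): Half-way up (56 mm above the bench) a blue rack with test tubes, 48 x 166 x 113 mm: leave alone.

How it is judged:
By the outcome, as a careful person would: the job done as asked, in the order asked, and still so for the second after the job is handed in, with the robot touching nothing.
It also fails if it takes over 72 s, if anything falls off the work surface, if the arm or the gripper's body presses on something with over 40 N, if the wrist force passes 120 N, or if a joint passes its speed limit or range.

## Working session

There is one attempt and no reset: what is moved stays moved. The work goes in short steps, Python scripts to look and compute and a shell command to move; the robot and the scene stay as the last step left them, time stands still between calls to the robot, and variables do not carry over. Pictures are saved under pics/ and viewed, at most 10 in all, crops included, and the job is handed in when it is done.

```bash
mkdir -p pics; ls; python3 - <<'E'
from station import arm
import cv2
s=arm.read_state(); print(s)
for n in("scene","top"):
    cv2.imwrite(f"pics/{n}0.png",arm.read_camera(n)); p=arm.camera_params(n); print(n,p)
E
```

```text
pics
{'clock': 0.0, 'joints': array([-67.54585416,  18.4403099 ,  -4.01533725,  83.17571154,
         1.29653955,  78.53868985,  -3.26026724]), 'dq': array([-0.01492121,  0.03118407, -0.05904315, -0.05956172,  0.03178082,
        0.04342662, -0.03613303]), 'tau': array([-4.50961807e-04, -4.93573523e+01, -3.82299162e-01, -3.14342022e+01,
        1.31212006e-02,  1.11511818e-02,  3.12081727e-05]), 'position': array([0.23964296, 0.6036851 , 0.25220216]), 'tool_rot': array([-1.79890615e+02,  7.23647810e-03,  1.58355485e+02]), 'wrist_force': array([ 0.32882759, -0.64397876,  0.43670869]), 'torque': array([ 0.00051613, -0.05850484,  0.05017937]), 'finger_force': 0.0, 'width': 0.0851942329297973}
scene {'intrinsics': array([[560.3523746 ,   0.        , 312.11567623],
       [  0.        , 560.3523746 , 229.57675785],
       [  0.        ,   0.        ,   1.        ]]), 'dist_coeffs': array([-0.02079966,  0.        ,  0.        ,  0.        ,  0.        ]), 'R': array([[ 0.84699744, -0.53157783,  0.00451166],
       [-0.30171455, -0.48769434, -0.8192207 ],
       [ 0.43767987,  0.6925166 , -0.57346062]]), 't': array([-0.42983756,  0.31099464,  1.380596  ])}
top {'intrinsics': array([[469.45186272,   0.        , 324.71900307],
       [  0.        , 469.45186272, 234.63813246],
       [  0.        ,   0.        ,   1.        ]]), 'dist_coeffs': array([-0.09361623,  0.        ,  0.        ,  0.        ,  0.        ]), 'R': array([[-4.38992201e-04, -9.99913070e-01, -1.31780002e-02],
       [-9.96739960e-01,  1.50072415e-03, -8.06672183e-02],
       [ 8.06799825e-02,  1.30996271e-02, -9.96653972e-01]]), 't': array([0.02390457, 0.53667533, 1.33891257])}
```

View pics/scene0.png

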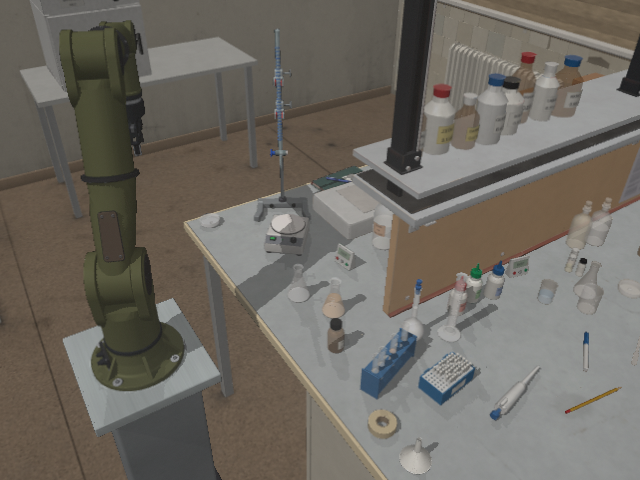

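View pics/top0.png

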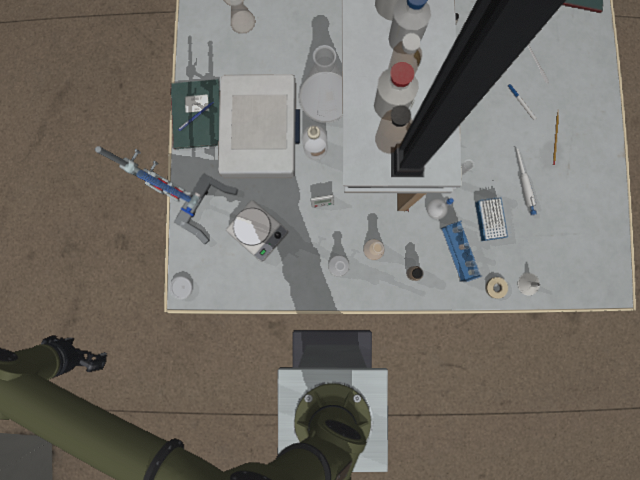

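The top view shows the stand at about (195,205), the stirrer plate at (252,227), the sample flask at (374,248), the empty flask at (339,266) and the bottle at (414,272). Next I'll enlarge both views.

```bash
python3 - <<'E'
import cv2
a=cv2.imread("pics/top0.png")[165:285,165:325]; cv2.imwrite("pics/topc.png",cv2.resize(a,None,fx=5,fy=5,interpolation=2))
a=cv2.imread("pics/scene0.png")[185:335,220:380]; cv2.imwrite("pics/scenec.png",cv2.resize(a,None,fx=4,fy=4,interpolation=2))
a=cv2.imread("pics/top0.png")[200:290,320:440]; cv2.imwrite("pics/topf.png",cv2.resize(a,None,fx=5,fy=5,interpolation=2))
E
```

```text
(no output)
```

View pics/topc.png

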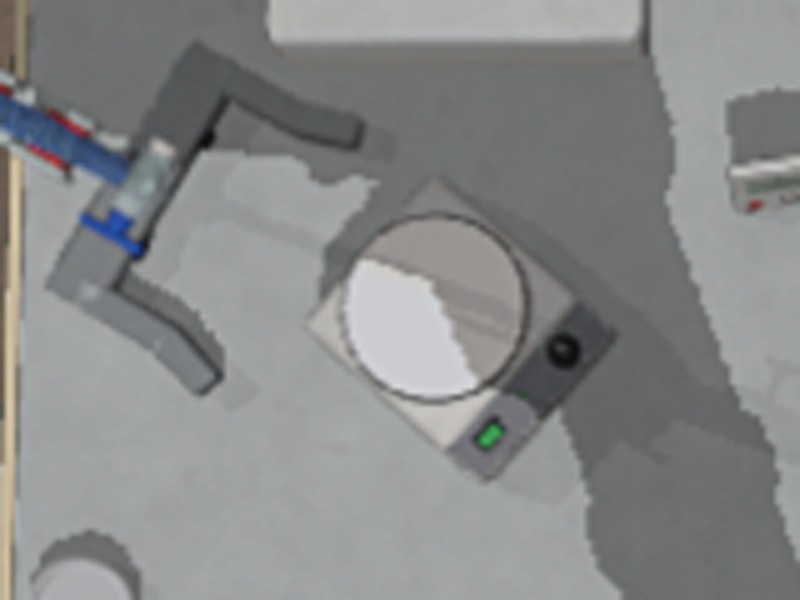

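View pics/scenec.png

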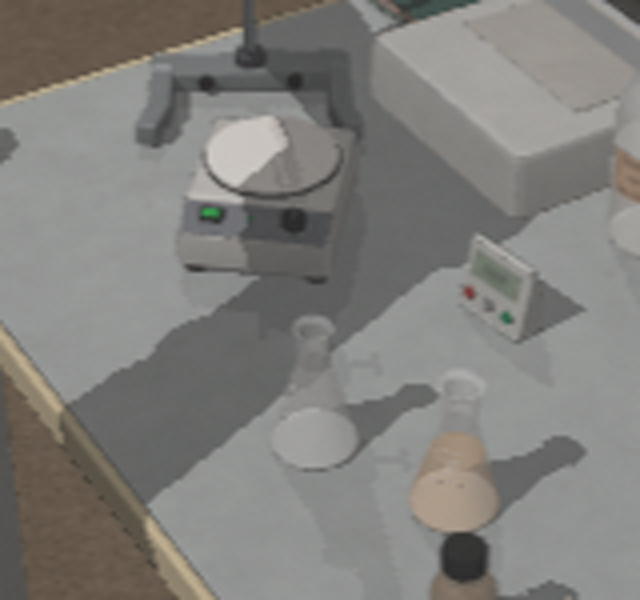

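View pics/topf.png

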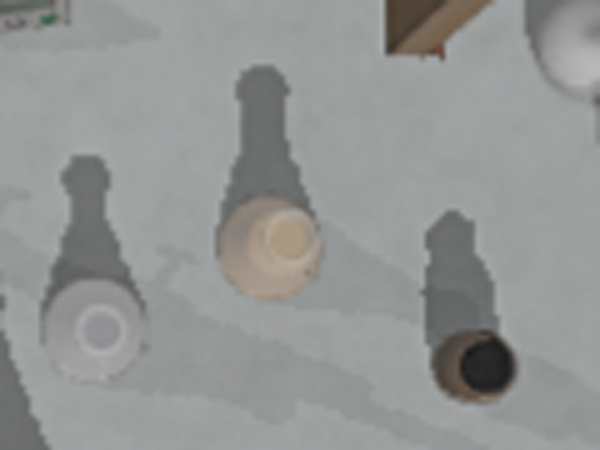

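Top crop: the plate circle is centred at (435,307), the body corners are (307,322), (435,178), (615,330) and (487,482), and the toes are at (222,375) and (355,148). Flask rim (290,241) and foot (269,248) come from the flask crop. The scene crop shows the bumpers at (207,83) and (295,79).

```bash
cat > h.py <<'E'
from station import arm
import numpy as np, cv2
from scipy.optimize import least_squares
from scipy.spatial.transform import Rotation as Ro
def proj(P,p): return cv2.projectPoints(np.atleast_2d(np.array(P,float)),cv2.Rodrigues(p["R"])[0],p["t"],p["intrinsics"],p["dist_coeffs"])[0][:,0]
def ray(uv,p,z):
    n=cv2.undistortPoints(np.array([[uv]],float),p["intrinsics"],p["dist_coeffs"])[0,0]
    d=p["R"].T@np.r_[n,1]; c=-p["R"].T@p["t"]; return c+d*(z-c[2])/d[2]
def pose(q,P):
    c,s=np.cos(q[2]),np.sin(q[2]); P=np.array(P,float)/1000
    return np.c_[q[0]+c*P[:,0]-s*P[:,1],q[1]+s*P[:,0]+c*P[:,1],P[:,2]]
def fit(q0,obs): # obs: list of (cam params,[(P,uv)])
    f=lambda q:np.concatenate([(proj(pose(q,[a for a,_ in l]),p)-np.array([b for _,b in l])).ravel() for p,l in obs])
    r=least_squares(f,q0,loss="soft_l1"); return r.x,f(r.x).round(1)
def move(target,yaw=None):
    """tool-axis shift in mm (and turn in rad) from measured pose to world target"""
    s=arm.read_state(); R=Ro.from_euler("xyz",s["tool_rot"],degrees=True)
    d=R.inv().apply(np.array(target)-s["position"])*1000
    t=None
    if yaw is not None: # tool y axis direction in world, deg
        y=R.apply([0,1,0]); a=np.degrees(np.arctan2(y[1],y[0])); t=-(((yaw-a)+90)%180-90)
        t=np.radians(t)
    print("pos",s["position"].round(4),"rot",s["tool_rot"].round(1),"shift",d.round(1),"turn",t, "clock",s["clock"])
E
python3 - <<'E'
from h import *
T=arm.camera_params("top");S=arm.camera_params("scene")
tc=lambda x,y:(165+x/5-.4,165+y/5-.4); sc=lambda x,y:(220+x/4-.4,185+y/4-.4); tf=lambda x,y:(320+x/5-.4,200+y/5-.4)
print("flask top rim",ray(tf(290,241),T,.108),"foot",ray(tf(269,248),T,.002))
print("flask scn rim",ray(sc(463,385),S,.108),"foot",ray(sc(453,495),S,.006))
print("empty rim",ray(tf(101,330),T,.105),"foot",ray(tf(95,330),T,.002))
print("bottle",ray(tf(487,362),T,.09))
print("plate top",ray(tc(435,307),T,.062),"scn",ray(sc(273,155),S,.062))
print("stirrer",*fit([.55,.15,2.],[(T,[((0,0,62),tc(435,307)),((55,60,55),tc(307,322)),((55,-60,55),tc(435,178)),((-85,-60,35),tc(615,330)),((-85,60,35),tc(487,482))]),(S,[((0,0,62),sc(273,155))])]))
print("stand",*fit([.6,.3,1.],[(T,[((-25,77,22),tc(222,375)),((-25,-77,22),tc(355,148)),((55,-38,13),tc(207,138))]),(S,[((55,38,13),sc(207,83)),((55,-38,13),sc(295,79)),((78,0,22),sc(250,60)),((0,16,244),(279,153))])]))
print(arm.camera_params("wrist")["R"])
E
```

```text
flask top rim [ 0.49375309 -0.12093163  0.108     ] foot [ 0.49524207 -0.11912323  0.002     ]
flask scn rim [ 0.49949639 -0.12499243  0.108     ] foot [ 0.49953555 -0.11805003  0.006     ]
empty rim [ 0.44582865 -0.0184951   0.105     ] foot [ 0.44736268 -0.01693091  0.002     ]
bottle [ 0.42810175 -0.23031955  0.09      ]
plate top [0.55827907 0.22974179 0.062     ] scn [0.56016032 0.22680472 0.062     ]
stirrer [0.55876083 0.22882947 0.8570635 ] [ 0.3 -0.2 -1.9  0.4  0.3 -2.4  1.6 -0.4 -0.3  0.8 -0.7 -0.2]
stand [0.60471994 0.34543143 1.04699161] [-0.2 -1.  -0.  -0.9  0.7 -0.3 -0.4  0.5 -0.2  1.1 -0.1  0.3 -4.2 -0.3]
[[ 3.69418630e-01  9.29263028e-01 -3.17867823e-04]
 [ 8.87349195e-01 -3.52654618e-01  2.97062497e-01]
 [ 2.75937098e-01 -1.10022481e-01 -9.54857985e-01]]
```

```bash
python3 - <<'E'
from h import *
T=arm.camera_params("top")
print("shelf",ray((344,192),T,.316),ray((461,192),T,.316))
move([.38,.30,.27],0); move([.4955,-.12,.24],0)
E
```

```text
shelf [ 0.61067728 -0.02463708  0.316     ] [ 0.61072677 -0.29375807  0.316     ]
pos [0.2396 0.6037 0.2523] rot [-179.9    0.   158.4] shift [-242.5 -230.6  -17.3] turn 1.1930459156858801 clock 0.1
pos [0.2396 0.6037 0.2523] rot [-179.9    0.   158.4] shift [-504.8 -578.3   13.4] turn 1.1930459156858801 clock 0.1
```

```bash
python3 -m pendant '[100,-30,-29,-5,0.1, 100,-60,-58,-10,0.2, 100,-90,-87,-15,0.3, 100,-120,-115,-17,0.4, 100,-150,-144,-17,0.5, 100,-180,-172,-17,0.6, 100,-210,-200,-17,0.7, 100,-242,-230,-17,0.8, 100,-242,-230,-17,0.9, 100,-242,-230,-17,0.9]'; python3 - <<'E'
from h import *
move([.4955,-.12,.25],0)
E
```

```text
clock: 1.1
position: [0.3803, 0.2999, 0.2702]
tool_rot: [-180.0, -0.0, 106.6]
wrist_force: [-0.5, -0.1, -0.1]
width: 0.0856
finger_force: 0.0
pos [0.3803 0.2999 0.2702] rot [-180.    -0.   106.6] shift [-435.3   -9.6   20. ] turn 0.2898159401596356 clock 1.1
```

```bash
python3 -m pendant '[100,-48,0,0,0.03, 100,-96,-2,0,0.06, 100,-144,-3,0,0.1, 100,-192,-4,0,0.15, 100,-240,-5,5,0.2, 100,-288,-6,10,0.25, 100,-336,-7,15,0.29, 100,-384,-8,20,0.29, 100,-435,-10,20,0.29, 100,-435,-10,20,0.29]'; python3 - <<'E'
from h import *
move([.4955,-.12,.25],0)
im=arm.read_camera("wrist"); p=arm.camera_params("wrist"); cv2.imwrite("pics/w1.png",im)
for z in (0,.108): print(proj([[.4955,-.12,z]],p))
E
```

```text
clock: 2.1
position: [0.4963, -0.1247, 0.2504]
tool_rot: [180.0, 0.2, 89.8]
wrist_force: [-0.2, 0.4, 0.3]
width: 0.0855
finger_force: 0.0
pos [ 0.4963 -0.1247  0.2504] rot [180.    0.2  89.8] shift [ 4.7 -0.8  0.4] turn -0.0030400908473765605 clock 2.1
[[317.12601908 195.43153256]]
[[316.86028146 226.35931673]]
```

View pics/w1.png

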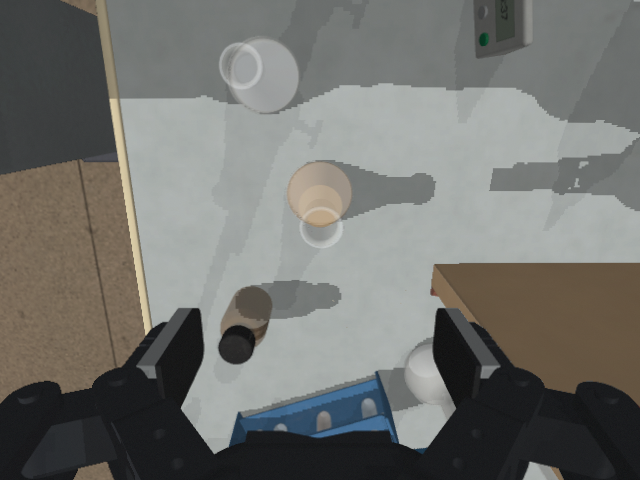

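The flask's foot centre is at (320,193) and its rim at (321,227), within 4 px of prediction.

```bash
python3 - <<'E'
from h import *
p=arm.camera_params("wrist")
a=ray((321,227.5),p,.108);b=ray((320,193),p,.001);print(a,b)
m=(a+b)/2; move([m[0],m[1],.101],0)
E
```

```text
[ 0.4983383  -0.12081346  0.108     ] [ 0.49820794 -0.11748164  0.001     ]
pos [ 0.4962 -0.1209  0.2502] rot [-1.8e+02  1.0e-01  9.0e+01] shift [  2.    2.2 149.1] turn 0.0002569445158118533 clock 2.15
```

```bash
python3 -m pendant '[100,2,2,30,0, 100,2,2,65,0, 100,2,2,100,0, 100,2,2,125,0, 100,2,2,142,0, 100,2,2,150,0, 100,2,2,150,0, 60,2,2,150,0, 20,2,2,150,0, 0,2,2,150,0]' 30; python3 -m pendant '[0,0,0,0,0, 0,0,0,0,0, 0,0,0,0,0, 0,0,0,0,0]' 30
```

```text
clock: 3.15
position: [0.4987, -0.1161, 0.1013]
tool_rot: [179.9, -0.0, 90.2]
wrist_force: [0.9, 0.1, -0.1]
width: 0.0441
finger_force: 0.0
clock: 3.55
position: [0.4985, -0.1163, 0.1014]
tool_rot: [179.9, -0.0, 90.2]
wrist_force: [-1.7, 0.3, 5.7]
width: 0.0355
finger_force: 29.6
```

```bash
python3 -m pendant '[0,0,0,-10,0, 0,0,0,-30,0, 0,0,0,-55,0, 0,0,0,-80,0, 0,0,0,-105,0, 0,0,0,-125,0, 0,0,0,-130,0, 0,0,0,-130,0]' 40; python3 - <<'E'
from h import *
move([.5588,.229+.003,.23],0)
E
```

```text
clock: 4.35
position: [0.4983, -0.1163, 0.231]
tool_rot: [179.9, -0.0, 90.2]
wrist_force: [0.4, 0.1, -1.1]
width: 0.0346
finger_force: 39.5
pos [ 0.4983 -0.1163  0.231 ] rot [179.9  -0.   90.2] shift [348.1  61.6   1.2] turn 0.0030294600769224193 clock 4.35
```

```bash
python3 -m pendant '[0,20,5,0,0, 0,50,12,0,0, 0,80,20,0,0, 0,115,27,0,0, 0,150,35,0,0, 0,180,42,0,0, 0,200,48,0,0, 0,200,50,0,0, 0,200,50,0,0]'; python3 - <<'E'
from h import *
import time
move([.5588,.229+.003,.23],0)
im=arm.read_camera("wrist"); p=arm.camera_params("wrist"); cv2.imwrite("pics/w2.png",im)
np.savez("w2.npz",**p)
print(proj([[.5588,.2288,.062],[.605,.345,.19]],p), proj(pose([.605,.345,1.047],[(55,38,13),(55,-38,13)]),p))
E
```

```text
clock: 5.25
position: [0.5472, 0.0829, 0.2294]
tool_rot: [-179.9, 0.1, 90.2]
wrist_force: [0.2, -0.8, -1.1]
width: 0.0349
finger_force: 39.5
pos [0.5472 0.0829 0.2294] rot [-1.799e+02  1.000e-01  9.020e+01] shift [149.   12.   -0.9] turn 0.002637324364350856 clock 5.25
[[ 336.27382941   -3.44191876]
 [ 536.22217792 -618.64580535]] [[ 400.6120522  -301.86318881]
 [ 496.6965286  -226.12550939]]
```

View pics/w2.png

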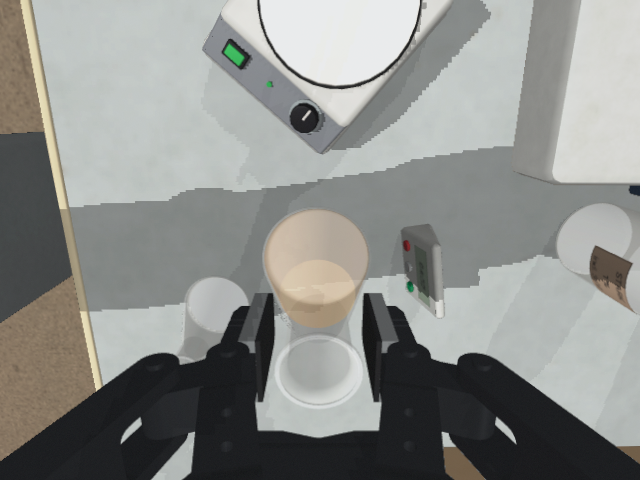

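The view shows the plate's edge at left 258, right 421 and bottom (340,87). The held flask's foot spans 263 to 368 with its top at row 208.

```bash
python3 - <<'E'
from h import *
p=dict(np.load("w2.npz"))
a=np.linspace(0,2*np.pi,721)
def circ(c,r,z): return proj(np.c_[c[0]+r*np.cos(a),c[1]+r*np.sin(a),0*a+z],p)
def f(c):
    q=circ(c,.052,.062); return [q[:,0].min()-258.5,q[:,0].max()-421.5,q[:,1].max()-87]
r=least_squares(f,[.559,.229]); print("plate",r.x,r.fun)
for z in(.126,.129):
    def g(c):
        q=circ(c,.032,z); return [q[:,0].min()-263,q[:,0].max()-368,q[:,1].min()-208]
    s=least_squares(g,[.547,.08]); print("flask foot",s.x,s.fun,"rim",ray((319,370.5),p,z+.108))
print("front corners",ray((322,151),p,.035),ray((203,48),p,.035))
move([.547+r.x[0]-s.x[0],.083+r.x[1]-s.x[1],.2294],0)
E
```

```text
plate [0.56120505 0.22624306] [ 0.5150641  -0.51514967 -0.05829816]
flask foot [0.54567976 0.07274642] [-0.82394683  0.82394793  0.06504723] rim [0.54755189 0.0731186  0.234     ]
flask foot [0.54569957 0.07340954] [-1.51829035  1.51829249  0.12138329] rim [0.54754279 0.07528606 0.237     ]
front corners [0.55023908 0.12908201 0.035     ] [0.46366742 0.20256581 0.035     ]
pos [0.5472 0.0821 0.2297] rot [-1.799e+02  1.000e-01  9.010e+01] shift [153.8  15.5   0. ] turn 0.0010113926672819852 clock 5.3
```

```bash
python3 -m pendant '[0,15,2,0,0, 0,40,4,0,0, 0,70,7,0,0, 0,100,10,0,0, 0,125,12,0,0, 0,145,14,0,0, 0,153,14,0,0, 0,153,14,0,0, 0,153,14,0,0]'; python3 -m pendant '[0,0,0,8,0, 0,0,0,22,0, 0,0,0,36,0, 0,0,0,48,0, 0,0,0,55,0, 0,0,0,58,0, 0,0,0,58,0, 0,0,0,58,0]'; python3 - <<'E'
from h import *
move([.561,.2355,.16],0); print(arm.read_state()["wrist_force"])
T=arm.camera_params("top"); a=arm.read_camera("top")[170:270,190:320]; cv2.imwrite("pics/t3.png",cv2.resize(a,None,fx=6,fy=6,interpolation=2))
E
```

```text
clock: 6.2
position: [0.5612, 0.2353, 0.2303]
tool_rot: [180.0, 0.1, 90.1]
wrist_force: [-0.3, 0.0, -0.7]
width: 0.0354
finger_force: 39.5
clock: 7.0
position: [0.5613, 0.2371, 0.1728]
tool_rot: [179.9, -0.0, 90.2]
wrist_force: [-0.8, -0.8, -0.7]
width: 0.0353
finger_force: 39.5
pos [0.5613 0.2371 0.1728] rot [179.9  -0.   90.2] shift [-1.6 -0.3 12.8] turn 0.003055146866119629 clock 7.0
[-0.79923864 -0.7878878  -0.70781823]
```

```bash
python3 -m pendant '[0,-1.5,0,1,0, 0,-1.5,0,2.5,0, 0,-1.5,0,4,0, 0,-1.5,0,5,0, 0,-1.5,0,6,0, 0,-1.5,0,6,0]'; python3 -m pendant '[0,0,0,0.7,0, 0,0,0,1.4,0, 0,0,0,2,0, 0,0,0,2,0]'
```

```text
clock: 7.65
position: [0.5608, 0.2355, 0.1661]
tool_rot: [-180.0, 0.0, 90.2]
wrist_force: [-1.0, 0.1, -1.0]
width: 0.0347
finger_force: 39.5
clock: 8.05
position: [0.5608, 0.2354, 0.1642]
tool_rot: [-180.0, 0.0, 90.2]
wrist_force: [-0.1, -0.2, -1.1]
width: 0.0349
finger_force: 39.5
```

```bash
python3 -m pendant '[0,0,0,0.7,0, 0,0,0,1.4,0, 0,0,0,2,0, 0,0,0,2,0]';python3 -m pendant '[0,0,0,0.7,0, 0,0,0,1.4,0, 0,0,0,2,0, 0,0,0,2,0]'
```

```text
clock: 8.45
position: [0.5611, 0.2357, 0.1636]
tool_rot: [180.0, -0.1, 90.2]
wrist_force: [-2.2, -0.4, 5.8]
width: 0.0353
finger_force: 40.6
clock: 8.85
position: [0.5613, 0.2358, 0.1635]
tool_rot: [179.9, -0.1, 90.2]
wrist_force: [-5.3, -2.4, 13.4]
width: 0.035
finger_force: 42.0
```

```bash
python3 -m pendant '[0,0,0,-1.5,0, 0,0,0,-3,0, 0,0,0,-3,0, 60,0,0,-3,0, 80,0,0,-3,0, 100,0,0,-3,0, 100,0,0,-3,0, 100,0,0,-3,0]'; python3 -m pendant '[100,0,0,-15,0, 100,0,0,-35,0, 100,0,0,-60,0, 100,0,0,-85,0, 100,0,0,-105,0, 100,0,0,-115,0, 100,0,0,-115,0]'; python3 - <<'E'
from h import *
# pre-push spot: behind stirrer front, along its -x
q=[.560,.2275,.857]
print(pose(q,[(-150,0,35)]),pose([.605,.345,1.047],[(-25,0,0),(-86,0,0)]))
move([.561,.10,.285],-35)
E
```

```text
clock: 9.65
position: [0.5609, 0.2354, 0.1632]
tool_rot: [-180.0, 0.0, 90.2]
wrist_force: [-0.2, -0.2, 0.4]
width: 0.0854
finger_force: 0.0
clock: 10.35
position: [0.5617, 0.2357, 0.2806]
tool_rot: [179.8, -0.1, 90.2]
wrist_force: [0.1, -0.2, -0.2]
width: 0.0853
finger_force: 0.0
[[0.46179379 0.11411772 0.035     ]] [[0.59249572 0.32335183 0.        ]
 [0.56198529 0.27053031 0.        ]]
pos [0.5617 0.2357 0.2806] rot [ 1.798e+02 -1.000e-01  9.020e+01] shift [-135.7   -1.1   -4.7] turn 0.613799086937909 clock 10.35
```

```bash
python3 - <<'E'
from h import *
p=arm.camera_params("wrist"); s=arm.read_state(); R=Ro.from_euler("xyz",s["tool_rot"],degrees=True)
print("cam in tool",R.inv().apply(-p["R"].T@p["t"]-s["position"])*1000,"joints",s["joints"].round(0))
q=[.560,.2275,.857]
t=pose(q,[(-150,0,0)])[0]; move([t[0],t[1],.28],-41)
T=arm.camera_params("top"); a=arm.read_camera("top")
print("box corner",ray((297,174),T,.05),ray((219,174),T,.05))
a=a[170:270,180:310]; cv2.imwrite("pics/t4.png",cv2.resize(a,None,fx=6,fy=6,interpolation=2))
E
```

```text
cam in tool [ 7.43059510e+01 -2.37753361e-02 -1.20004205e+02] joints [-47.  13.  26.  88.  -6.  80. -20.]
pos [0.5617 0.2357 0.2806] rot [ 1.798e+02 -1.000e-01  9.020e+01] shift [-121.3 -100.3    0. ] turn 0.7185188420575688 clock 10.35
box corner [0.70951524 0.10266795 0.05      ] [0.71105086 0.32910504 0.05      ]
```

```bash
python3 -m pendant '[100,-20,-15,0,-0.05, 100,-45,-35,0,-0.15, 100,-70,-58,0,-0.29, 100,-95,-78,0,-0.43, 100,-110,-92,0,-0.57, 100,-121,-100,0,-0.71, 100,-121,-100,0,-0.85, 100,-121,-100,0,-0.99, 100,-121,-100,0,-1.13, 100,-121,-100,0,-1.27]'; python3 -m pendant '[100,0,0,0,-0.14, 100,0,0,0,-0.28, 100,0,0,0,-0.42, 100,0,0,0,-0.56, 100,0,0,0,-0.7, 100,0,0,0,-0.84, 100,0,0,0,-0.98, 100,0,0,0,-1.12, 100,0,0,0,-1.15, 100,0,0,0,-1.15]'; python3 - <<'E'
from h import *
q=[.560,.2275,.857]
t=pose(q,[(-135,0,0)])[0]; move([t[0],t[1],.036],-41); print(arm.read_state()["joints"].round(0))
E
```

```text
clock: 11.4
position: [0.4605, 0.114, 0.277]
tool_rot: [-179.9, -0.1, 163.3]
wrist_force: [0.6, -0.3, 0.3]
width: 0.0852
finger_force: 0.0
clock: 12.4
position: [0.4608, 0.1141, 0.2775]
tool_rot: [180.0, -0.1, -131.3]
wrist_force: [-0.5, -0.4, -0.3]
width: 0.0856
finger_force: 0.0
pos [0.4608 0.1141 0.2775] rot [ 1.800e+02 -1.000e-01 -1.313e+02] shift [-16.   -0.8 241.5] turn -0.004968187597882372 clock 12.4
[-50.  -5.  31. 106.   3.  79. 119.]
```

View pics/t4.png

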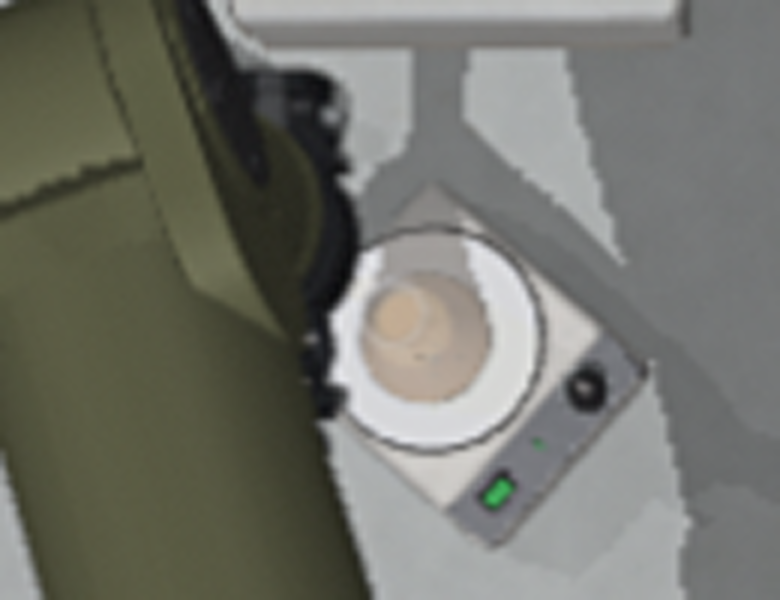

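The flask stands upright, its foot at (427,338) against the plate centre at (434,340), so it is about 3 mm off.

```bash
python3 -m pendant '[100,0,0,30,0, 100,0,0,70,0, 100,0,0,110,0, 100,0,0,150,0, 100,0,0,185,0, 100,0,0,215,0, 100,0,0,233,0, 100,0,0,241,0, 100,0,0,241,0, 100,0,0,241,0]'; python3 - <<'E'
from h import *
q=[.560,.2275,.857]
for d in (-100,-96):
  t=pose(q,[(d,0,0)])[0]; move([t[0],t[1],.036],-41)
a=arm.read_camera("scene")[60:340,130:430]; b=arm.read_camera("top")[110:310,90:350]
cv2.imwrite("pics/c5.png",np.hstack([cv2.resize(a,(400,373)),cv2.resize(b,(400,308))[:373] if 0 else cv2.copyMakeBorder(cv2.resize(b,(400,308)),0,65,0,0,0)]))
E
```

```text
clock: 13.4
position: [0.462, 0.1143, 0.0381]
tool_rot: [-180.0, 0.1, -131.2]
wrist_force: [0.5, -0.7, 0.4]
width: 0.0855
finger_force: 0.0
pos [0.462  0.1143 0.0381] rot [-1.800e+02  1.000e-01 -1.312e+02] shift [-49.7   0.2   2.1] turn -0.0038601193551428764 clock 13.4
pos [0.462  0.1143 0.0381] rot [-1.800e+02  1.000e-01 -1.312e+02] shift [-53.7   0.3   2.1] turn -0.0038601193551428764 clock 13.4
```

View pics/c5.png

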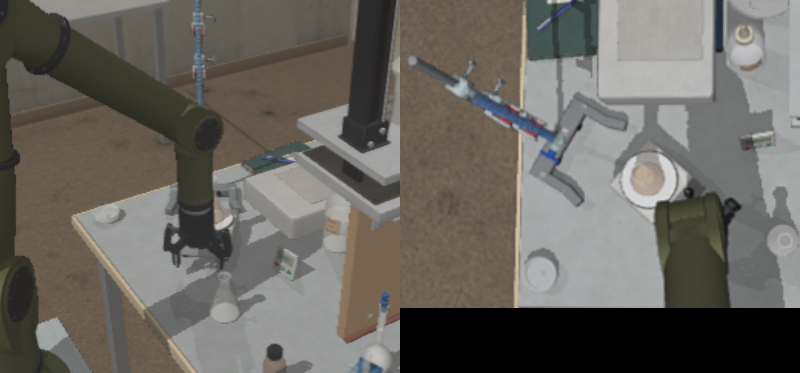

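The scene view shows the hand in front of the stirrer, the flask upright at (648,178) in the right half, and the arm clear of the burette. I'll approach until contact.

```bash
python3 -m pendant '[100,-10,0,2,0, 100,-22,0,2,0, 100,-33,0,2,0, 100,-40,0,2,0, 100,-45,0,2,0, 100,-45,0,2,0]'; python3 -m pendant '[100,-2,0,0,0, 100,-4,0,0,0, 100,-6,0,0,0, 100,-6,0,0,0]'
```

```text
clock: 14.1
position: [0.4914, 0.1487, 0.0353]
tool_rot: [-180.0, 0.0, -131.1]
wrist_force: [-0.4, 0.3, -0.3]
width: 0.085
finger_force: 0.0
clock: 14.5
position: [0.495, 0.1527, 0.0354]
tool_rot: [-180.0, 0.0, -131.2]
wrist_force: [0.3, 0.2, 0.4]
width: 0.0851
finger_force: 0.0
```

```bash
for i in 1 2 3; do python3 -m pendant '[100,-1.5,0,0,0, 100,-3,0,0,0, 100,-3,0,0,0]' | grep -E "pos|force|rot"; done
```

```text
position: [0.497, 0.155, 0.0354]
tool_rot: [-180.0, 0.0, -131.2]
wrist_force: [0.2, 0.7, 0.4]
finger_force: 0.0
position: [0.498, 0.1562, 0.0351]
tool_rot: [180.0, -0.1, -131.2]
wrist_force: [-3.5, -2.8, 3.1]
finger_force: 2.3
position: [0.4986, 0.1573, 0.0348]
tool_rot: [179.9, -0.3, -131.2]
wrist_force: [-6.5, -5.5, 7.3]
finger_force: 4.4
```

```bash
python3 -m pendant '[100,-3,0.6,0,-0.01, 100,-7,1.4,0,-0.03, 100,-11,2.2,0,-0.05, 100,-15,3,0,-0.07, 100,-19,3.8,0,-0.09, 100,-23,4.6,0,-0.11, 100,-27,5.3,0,-0.13, 100,-31,6.1,0,-0.15, 100,-34,6.7,0,-0.17, 100,-36,7.1,0,-0.18]';  python3 - <<'E'
from h import *
t=pose([.605,.345,1.0472],[(-97,0,35)])[0]; move(t,-30)
a=arm.read_camera("top"); cv2.imwrite("pics/t6f.png",a)
a=a[155:275,165:325]; cv2.imwrite("pics/t6.png",cv2.resize(a,None,fx=5,fy=5,interpolation=2))
E
```

```text
clock: 16.4
position: [0.519, 0.1889, 0.0347]
tool_rot: [-180.0, -0.2, -121.0]
wrist_force: [-1.2, -4.6, 0.1]
width: 0.0853
finger_force: 2.7
pos [0.519  0.1889 0.0347] rot [-180.    -0.2 -121. ] shift [-81.1   4.9  -0.5] turn -0.01690626065339264 clock 16.4
```

View pics/t6.png

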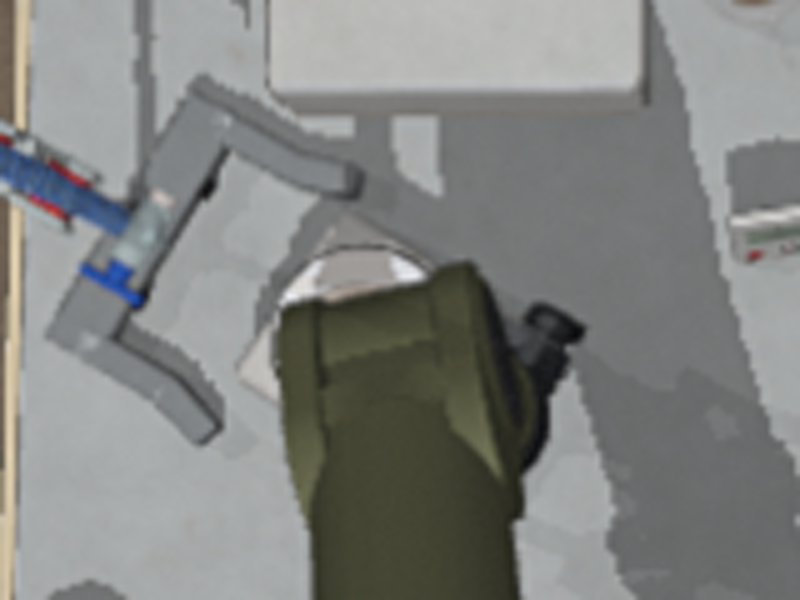

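The back corners of the stirrer are at (238,378) and (340,210), and the right-hand toe is at (355,192). The flask is hidden by the wrist.

```bash
python3 - <<'E'
from h import *
T=arm.camera_params("top"); tc=lambda x,y:(165+x/5-.4,155+y/5-.4)
for z in (.055,):
  L=ray(tc(238,378),T,z);Rr=ray(tc(342,210),T,z); M=(L+Rr)/2; d=L-Rr
  print(L,Rr,np.linalg.norm(d[:2]))
  yaw=np.arctan2(d[1],d[0])-np.pi/2; print("yaw",np.degrees(yaw))
  c=Ro.from_euler("z",-60,degrees=True)
  for n,P in(("L",L),("R",Rr)): print(n,c.apply(P-[.605,.345,0])*1000)
  for uv in((355,195),(222,425)): print("toe",c.apply(ray(tc(*uv),T,.022)-[.605,.345,0])*1000)
E
```

```text
[0.54720769 0.3441551  0.055     ] [0.64378477 0.28579154 0.055     ] 0.11284253543402313
yaw 58.85454736621425
L [-29.62786045  49.62716159  55.        ]
R [-31.8836491  -63.19282432  55.        ]
toe [-25.22894325 -75.84153228  22.        ]
toe [-26.83266699  79.60016684  22.        ]
```

```bash
python3 -m pendant '[100,-4,1,0,-0.01, 100,-8,2,0,-0.015, 100,-12,3,0,-0.02, 100,-16,4,0,-0.025, 100,-20,5,0,-0.03, 100,-24,6,0,-0.03, 100,-28,6.5,0,-0.03, 100,-32,6.5,0,-0.025, 100,-36,6.5,0,-0.02, 100,-40,6.5,0,-0.017]';  python3 - <<'E'
from h import *
t=pose([.605,.345,1.0472],[(-97,0,35)])[0]; move(t,-30)
print(arm.read_state()["torque"])
E
```

```text
clock: 17.45
position: [0.5329, 0.2268, 0.0347]
tool_rot: [179.9, -0.2, -119.9]
wrist_force: [-3.5, -5.3, 2.4]
width: 0.0854
finger_force: 3.6
pos [0.5329 0.2268 0.0347] rot [ 179.9   -0.2 -119.9] shift [-41.4  -3.4  -0.5] turn 0.0009913882617359562 clock 17.45
[-1.20845902  0.72289448  0.08426526]
```

```bash
python3 -m pendant '[100,-4,0,0,0, 100,-8,0,0,0, 100,-12,-0.5,0,0, 100,-16,-1,0,0, 100,-20,-1,0,0, 100,-24,-1,0,0, 100,-28,-1,0,0, 100,-31,-1,0,0, 100,-33,-1,0,0]'; for i in 1 2 3; do python3 -m pendant '[100,-1,0,0,0, 100,-2,0,0,0, 100,-2,0,0,0]' | grep -E "pos|force|rot"; done
```

```text
clock: 18.35
position: [0.5504, 0.2549, 0.0347]
tool_rot: [179.9, -0.2, -119.9]
wrist_force: [-3.5, -6.3, 2.3]
width: 0.0847
finger_force: 3.7
position: [0.5514, 0.2565, 0.0346]
tool_rot: [179.9, -0.2, -119.9]
wrist_force: [-2.2, -6.0, 1.7]
finger_force: 3.3
position: [0.5524, 0.2583, 0.0346]
tool_rot: [179.9, -0.2, -120.0]
wrist_force: [-3.0, -5.5, 1.7]
finger_force: 3.2
position: [0.5535, 0.26, 0.0347]
tool_rot: [179.9, -0.2, -120.0]
wrist_force: [-3.7, -4.8, 1.6]
finger_force: 3.2
```

```bash
for i in 1 2 3 4; do python3 -m pendant '[100,-0.8,0,0,0, 100,-1.5,0,0,0, 100,-1.5,0,0,0]' | grep -E "pos|force|rot"; done
```

```text
position: [0.5542, 0.2612, 0.0347]
tool_rot: [179.9, -0.2, -120.0]
wrist_force: [-3.0, -5.9, 1.5]
finger_force: 3.4
position: [0.5545, 0.2617, 0.0347]
tool_rot: [179.9, -0.3, -120.0]
wrist_force: [-5.0, -7.6, 4.4]
finger_force: 4.6
position: [0.5545, 0.2617, 0.0346]
tool_rot: [179.9, -0.5, -120.0]
wrist_force: [-7.3, -11.3, 7.1]
finger_force: 6.3
position: [0.5545, 0.2617, 0.0346]
tool_rot: [179.8, -0.6, -120.0]
wrist_force: [-8.8, -12.2, 10.2]
finger_force: 8.1
```

```bash
python3 -m pendant '[100,-1,0,0,0, 100,-2,0,0,0, 100,-3,0,0,0, 100,-3,0,0,0]'; python3 - <<'E'
from station import arm
s=arm.read_state(); print(s["position"],s["torque"],s["wrist_force"])
E
python3 -m pendant '[100,3,0,0,0, 100,8,0,0,0, 100,16,0,0,0, 100,28,0,0,0, 100,42,0,0,0, 100,58,0,0,0, 100,70,0,0,0, 100,80,0,0,0, 100,80,0,0,0]'; python3 - <<'E'
from h import *
t=pose([.605,.345,1.0472],[(-97,0,35)])[0]; move(t,-30)
E
```

```text
clock: 20.85
position: [0.5545, 0.2618, 0.0345]
tool_rot: [179.7, -0.9, -120.0]
wrist_force: [-14.9, -18.3, 15.8]
width: 0.0852
finger_force: 11.6
[0.55453393 0.26178139 0.03446012] [-3.31568897  3.00540417  0.428714  ] [-14.89043305 -18.32922974  15.78229886]
clock: 21.75
position: [0.5184, 0.199, 0.0354]
tool_rot: [180.0, -0.0, -120.0]
wrist_force: [0.2, 0.2, 0.9]
width: 0.0851
finger_force: 0.0
pos [0.5184 0.199  0.0354] rot [ 180.   -0. -120.] shift [-72.7  -2.    0.4] turn 0.00025871083857254603 clock 21.75
```

```bash
python3 -m pendant '[100,10,0,-20,0, 100,20,0,-55,0, 100,30,0,-95,0, 100,40,0,-135,0, 100,50,0,-170,0, 100,55,-10,-195,0, 100,60,-30,-200,0, 100,60,-60,-200,0, 100,60,-90,-200,0, 100,60,-90,-200,0]'; python3 - <<'E'
from h import *
T=arm.camera_params("top"); im=arm.read_camera("top"); cv2.imwrite("pics/t7.png",im)
p=proj(pose([.605,.345,1.0472],[(0,0,62)]),T)[0]; print("pred plate px",p)
x0,y0=int(p[0])-40,int(p[1])-40
a=cv2.resize(im[y0:y0+80,x0:x0+80],None,fx=6,fy=6,interpolation=2)
g=cv2.GaussianBlur(cv2.cvtColor(a,6),(5,5),0)
c=cv2.HoughCircles(g,cv2.HOUGH_GRADIENT,1,20,param1=80,param2=20,minRadius=130,maxRadius=160)
print("plate",None if c is None else [(x0+u/6,y0+v/6,r/6) for u,v,r in c[0][:4]])
# orange-ish flask pixels
hsv=cv2.cvtColor(im,cv2.COLOR_BGR2HSV)[y0:y0+80,x0:x0+80]
m=((hsv[...,0]<20)&(hsv[...,1]>50)&(hsv[...,1]<140)).astype(np.uint8); n,l,s,ce=cv2.connectedComponentsWithStats(m)
i=1+s[1:,4].argmax(); print("flask blob",s[i][:5]+[x0,y0,0,0,0],ce[i]+[x0,y0])
print("expected foot/rim",proj(pose([.605,.345,1.0472],[(0,0,62),(0,0,105),(0,0,170)]),T))
print(arm.read_state()["wrist_force"])
E
```

```text
clock: 22.75
position: [0.5699, 0.101, 0.2356]
tool_rot: [-179.8, -0.0, -120.1]
wrist_force: [0.1, -0.4, -1.0]
width: 0.0853
finger_force: 0.0
pred plate px [211.70256256 209.787359  ]
plate [(np.float32(211.91667), np.float32(204.91667), np.float32(24.9)), (np.float32(206.41667), np.float32(213.25), np.float32(24.733332))]
flask blob [201 204   6   7  28] [203.17857143 207.10714286]
expected foot/rim [[211.70256256 209.787359  ]
 [207.78711848 207.71471423]
 [201.35970066 204.31100174]]
[-0.04728013 -0.89521713 -0.51299173]
```

```bash
python3 - <<'E'
from h import *
from scipy.ndimage import map_coordinates as mc
from scipy.optimize import brute
st=[.605,.345,1.0472]
cams={}
for n in("top","scene"):
    im=arm.read_camera(n); cv2.imwrite(f"pics/{n}8.png",im); g=cv2.cvtColor(im,6).astype(np.float32)
    bh=cv2.morphologyEx(g,cv2.MORPH_BLACKHAT,np.ones((5,5)))
    gr=cv2.GaussianBlur(np.hypot(cv2.Sobel(g,5,1,0),cv2.Sobel(g,5,0,1)),(3,3),0)
    cams[n]=(arm.camera_params(n),bh,gr)
S=lambda im,uv:np.minimum(mc(im,[uv[:,1],uv[:,0]],order=1),150).mean()
a=np.linspace(0,2*np.pi,180); ring=np.c_[52*np.cos(a),52*np.sin(a),0*a+60]
k=np.linspace(-1,1,80)[:,None]
side=np.vstack([np.c_[-15+55*k,60*s+0*k,55+0*k] for s in(1,-1)]+[np.c_[-85+0*k,50*k,35+0*k]])
for n,(p,bh,gr) in cams.items():
    f=lambda q:-S(bh,proj(pose([st[0]+q[0]/1e3,st[1]+q[1]/1e3,st[2]],ring),p))
    r=brute(f,[slice(-14,15,1)]*2,finish=None); print(n,"ring off mm",r,f(r))
    h=lambda q:-S(gr,proj(pose([st[0]+q[0]/1e3,st[1]+q[1]/1e3,st[2]+np.radians(q[2])],side),p))
    r=brute(h,[slice(-8,9,1)]*2+[slice(-8,9,1)],finish=None); print(n,"edges",r,h(r),h([0,0,0]))
p=cams["scene"][0]; print("flask px scene exp",proj(pose(st,[(0,0,62),(0,0,170)]),p))
im=cv2.imread("pics/scene8.png"); hsv=cv2.cvtColor(im,40)
u,v=proj(pose(st,[(0,0,90)]),p)[0].astype(int)
m=((hsv[...,0]<22)&(hsv[...,1]>50))[v-30:v+30,u-25:u+25]; ys,xs=np.nonzero(m); print("orange scene",len(xs),xs.mean()+u-25,xs.min()+u-25,xs.max()+u-25,ys.mean()+v-30,ys.min()+v-30,ys.max()+v-30)
E
```

```text
top ring off mm [-6.  1.] -36.641457
top edges [-4. -6. -2.] -113.97023 -87.531494
scene ring off mm [-5. -3.] -35.892544
scene edges [ 4.  7. -4.] -108.89199 -91.07058
flask px scene exp [[281.65214387 202.12259519]
 [280.75412647 173.43695526]]
orange scene 957 272.36990595611286 256 305 180.84326018808778 164 204
```

Image fits put the stirrer home within a few mm, but squareness is unsure. I'll seat it by pushing with closed fingers on the left and right halves of the front face, which also probes its yaw.

```bash
python3 - <<'E'
from h import *
for P in((-150,25,42),(-100,25,42)): move(pose([.605,.345,1.0472],[P])[0],-30)
E
```

```text
pos [0.5668 0.1044 0.2351] rot [ 180.    -0.  -119.8] shift [-77.7 111.9 193.2] turn 0.0026264348458779974 clock 22.9
pos [0.5668 0.1044 0.2351] rot [ 180.    -0.  -119.8] shift [-127.7  111.7  193.2] turn 0.0026264348458779974 clock 22.9
```

```bash
python3 -m pendant '[60,-15,25,0,0, 30,-30,60,0,0, 0,-50,95,0,0, 0,-70,112,20,0, 0,-78,112,60,0, 0,-78,112,100,0, 0,-78,112,140,0, 0,-78,112,170,0, 0,-78,112,188,0, 0,-78,112,193,0]'; python3 -m pendant '[0,-6,0,0,0, 0,-16,0,0,0, 0,-26,0,0,0, 0,-36,0,0,0, 0,-43,0,0,0, 0,-47,0,0,0, 0,-48,0,0,0, 0,-48,0,0,0]'; for i in 1 2 3; do python3 -m pendant '[0,-1,0,0,0, 0,-2,0,0,0, 0,-2,0,0,0]' | grep -E "pos|wrist"; done
```

```text
clock: 23.9
position: [0.5062, 0.2276, 0.0401]
tool_rot: [179.8, -0.2, -119.8]
wrist_force: [-0.6, 0.7, -0.6]
width: -0.0001
finger_force: 0.0
clock: 24.7
position: [0.5328, 0.2685, 0.0422]
tool_rot: [180.0, -0.0, -119.9]
wrist_force: [-0.2, 0.2, -0.0]
width: 0.0001
finger_force: 0.0
position: [0.5338, 0.2704, 0.0424]
wrist_force: [-0.8, 0.3, -0.1]
position: [0.5349, 0.2724, 0.0424]
wrist_force: [-0.0, 0.1, 0.1]
position: [0.5352, 0.2728, 0.0422]
wrist_force: [-3.1, -3.6, 3.5]
```

```bash
for i in 1 2 3 4; do python3 -m pendant '[0,-1,0,0,0, 0,-2,0,0,0, 0,-2,0,0,0]' | grep -E "pos|wrist"; done; python3 -c "
from h import *
move(pose([.605,.345,1.0472],[(-97,25,42)])[0],-30)"
```

```text
position: [0.5353, 0.2728, 0.042]
wrist_force: [-6.3, -7.1, 7.1]
position: [0.5354, 0.2728, 0.0418]
wrist_force: [-9.3, -11.1, 9.9]
position: [0.5355, 0.2729, 0.0418]
wrist_force: [-12.2, -13.7, 14.8]
position: [0.5356, 0.2729, 0.0415]
wrist_force: [-15.2, -17.6, 14.4]
pos [0.5356 0.2729 0.0415] rot [ 179.7   -0.9 -120.1] shift [-0.1  1.  -0.4] turn -0.0013402509870182704 clock 26.8
```

```bash
python3 -m pendant '[0,4,0,0,0, 0,12,0,0,0, 0,22,0,0,0, 0,22,-12,0,0, 0,22,-30,0,0, 0,22,-46,0,0, 0,22,-48,0,0, 0,18,-48,0,0, 0,15,-48,0,0, 0,15,-48,0,0]'; for i in 1 2 3 4 5; do python3 -m pendant '[0,-1.5,0,0,0, 0,-3,0,0,0, 0,-3,0,0,0]' | grep -E "pos|wrist"; done; python3 -c "
from h import *
move(pose([.605,.345,1.0472],[(-97,-25,42)])[0],-30)"
```

```text
clock: 27.8
position: [0.5734, 0.2456, 0.0422]
tool_rot: [180.0, 0.0, -119.8]
wrist_force: [1.4, 1.1, 0.3]
width: 0.0
finger_force: 0.0
position: [0.5753, 0.247, 0.0424]
wrist_force: [-0.3, -1.0, 1.0]
position: [0.5768, 0.2488, 0.0423]
wrist_force: [-1.3, -0.7, 1.6]
position: [0.5769, 0.2488, 0.0421]
wrist_force: [-5.0, -7.0, 6.5]
position: [0.577, 0.2488, 0.0419]
wrist_force: [-9.6, -10.5, 10.5]
position: [0.5772, 0.2488, 0.0418]
wrist_force: [-15.5, -16.3, 15.8]
pos [0.5772 0.2488 0.0418] rot [ 179.7   -0.9 -120.1] shift [-0.2 -1.  -0.3] turn -0.0017707457935955053 clock 29.3
```

```bash
python3 -m pendant '[0,4,0,0,0, 0,12,0,0,0, 0,25,0,0,0, 0,45,0,0,0, 0,65,0,0,0, 0,75,0,-20,0, 0,85,0,-60,0, 0,95,0,-100,0, 0,105,0,-140,0, 0,110,0,-170,0]'; python3 -m pendant '[0,5,-15,-5,0, 0,10,-40,-10,0, 0,10,-60,-10,0, 0,10,-60,-10,0, 0,10,-60,-10,0]'; python3 - <<'E'
from h import *
S=arm.camera_params("scene"); T=arm.camera_params("top"); st=[.605,.345,1.0472]
for n,p in(("scene",S),("top",T)):
    im=arm.read_camera(n); hsv=cv2.cvtColor(im,40); cv2.imwrite(f"pics/{n}9.png",im)
    foot,mid,rim=proj(pose(st,[(0,0,62),(0,0,90),(0,0,170)]),p); print(n,"exp foot/mid/rim",foot,mid,rim)
    u,v=mid.astype(int)
    for r in range(v-24,v+18,3): print(r,"".join("o" if hsv[r,c,0]<22 and 35<hsv[r,c,1]<150 and hsv[r,c,2]>90 else "." for c in range(u-30,u+31)))
E
```

```text
clock: 30.3
position: [0.527, 0.1606, 0.2152]
tool_rot: [-179.9, 0.2, -119.9]
wrist_force: [-0.2, 0.7, 0.2]
width: -0.0001
finger_force: 0.0
clock: 30.8
position: [0.5732, 0.123, 0.2221]
tool_rot: [180.0, 0.0, -119.9]
wrist_force: [-0.8, 0.3, 0.2]
width: -0.0003
finger_force: 0.0
scene exp foot/mid/rim [281.65214387 202.12259519] [281.42480822 194.87050416] [280.75412647 173.43695526]
170 ooooooooooooooooooooooooooooo....ooo.........................
173 oooooooooooooooooooooooooo.........o..........o..............
176 ooooooooooooooooooooooooo.........ooo..........oo............
179 ooooooooooooooooooooooooo.........ooooo...........oo......o..
182 ooooooooooooooooooooooooo.........oooooooo................o..
185 oooooooooooooooooooooooooo.........oooooooooo................
188 ooooooooooooooooooooooooooooooooooooooooooo..................
191 oooooooooooooooooooooooooooooooooooo.........................
194 oooooooooooooooooooooooooooooooooooo.........................
197 oooooooooooooo........oooooooooooooooo.......................
200 ooooo................ooooooooooooooooo..........
[... 540 characters left out ...]
........................................
196 .............................................................
199 .............................................................
202 .............................................................
205 .......................ooooooooooo...........................
208 ......................ooooooooooooo..........................
211 ......................ooooooooooooo.o..oo....................
214 ......................oooooooooo.oooooooo....................
217 .......................ooooooooooooooooo.....................
220 ..........................ooooooooooo........................
223 .............................................................
```

```bash
python3 -c "
from station import arm
print(arm.job_done())"
```

```text
the job is handed in; nothing more can be done
None
```

The sample flask is upright near the middle of the plate, and the stirrer is pushed home square against both bumpers. The burette tip should be over the flask's mouth: the last images put the flask roughly 4–8 mm off, against a mouth radius of 15 mm. I handed the job in at about 31 s, and no verdict came back.

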